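# Open the solvent filter for a change of disc

### The arm

A 6-joint arm with a two-finger parallel gripper is mounted at the origin on the work surface. World frame = base frame: x ahead of the robot, y to its left, z up, the work surface at z = 0. Lengths are in m, angles in rad, forces in N, time in s.
With the tool pointing down it reaches from about 0.375 to 0.925 m from the base axis. Payload 5.7 kg.
Tool frame: the origin (TCP) lies on the centre line of the jaws, within the pads' length; the fingertips stand arm.finger_overhang ahead of it and the grasp point (between the pads) lies 8 mm behind it (arm.finger_overhang is the distance from the TCP to the fingertips, in m); z points along the fingers, y is the direction in which the jaws open and shut (so a half turn about z gives the same grasp; the last joint's range is limited). The gripper opens to 85 mm and grips with 20 to 120 N. Pads are 22 mm wide; open, the fingers measure 114 mm over their backs; the gripper's body (76 mm by 85 mm) begins 54 mm behind the grasp point. The pads swing forward as they close: fully open they stand 13 mm farther back than shut.
Start: joints at [1.065, 0.359, 1.51, -0, 1.272, -0.115], TCP at [0.229, 0.555, 0.242] pointing down, gripper open.
Joint ranges: [-2.97, 2.97], [-1.01, 2.36], [0.21, 2.38], [-0.96, 4.11], [0.2, 2.71], [-2.98, 2.98]. Speed limits (rad/s): [2.39, 2.39, 3.14, 3.14, 3.14, 3.14].

### API

Orientations are given as [roll, pitch, yaw] about the fixed x, y, z axes, in that order (R = Rz(yaw) Ry(pitch) Rx(roll)).
In Python, from bench import monitor, get_image, camera_params, arm gives the robot as it stands.
- The arm moves only by the shell command python3 -m pendant 'ROWS' [FORCE]. ROWS is JSON, a list of rows, each an object with "jaw": the closure, from 0 (fully open) to 1 (shut); "offset": the shift along the world's x, y, z in mm, a list of three; "turn": the turn, a rotation vector about the world's x, y, z in rad, a list of three. In form: [{"jaw": jaw, "offset": [x, y, z], "turn": [ax, ay, az]}, ...]. A call has 1 to 20 rows; each row shifts and turns the commanded pose from where the row before left it; what a row does not reach is not made up. A row lasts 1/12 s, in which the tool goes at most 41.7 mm and 7.16 degrees, less where a joint would pass 70% of its speed; a pose out of reach is approached as far as the arm can. A call is refused whole if a number of a shift passes 41.7 or a number of a turn 0.125, either way. A call with a gripper value outside its range is refused whole. The fingers move at their own pace and stop on an object; FORCE is the grip in N (left out, the last holds). Time passes only in rows, so rows that do not move let the fingers close. It gives the time, the measured TCP pose, the force and the opening at its end, in the units of the state.
- monitor.read_state(): the state, without advancing time (a new reading comes with each control period).
- get_image(name): name is "scene" or "top" or "wrist"; returns the picture (420x560x3 uint8, red, green, blue); there is no depth.
- camera_params(name): a dict with "mtx" (3x3 intrinsics, pixels), "R" (3x3) and "t" (3): a world point X has camera coordinates R X + t. Camera axes: x right, y down, z forward; pixel columns grow to the right and rows downward; lengths in m; the calibration is good to about 2 mm. The wrist camera is an equidistant fisheye: a pixel r from the principal point sees the ray r / f radians off the axis. A picture is of the moment at which its call begins: read the wrist's pose just before it. camera_params takes no time and is no camera call; for the wrist camera it gives the pose at the moment of the call.
- arm.close_job(): hands the job in, once; it reports no verdict.
The state is a dict: "time": time; "q": joint angles; "joint_velocities": joint speeds; "joint_torque": joint torques, N m; "ee_pos": TCP position; "tool_rot": TCP orientation; "ft_force": force on the tool from outside, world axes, zero at the start; "moment": the same for the moment, N m; "grip_width": finger opening in m.
Only numpy, scipy, OpenCV 4.12 (cv2) and the standard library are available. Lean on these libraries where they do the work, as an engineer would, in place of code of your own. Each camera call takes 0.05 s, during which the arm holds its last target.

### The job

Open the white solvent filter unit so that its filter disc can be changed, without gripping or lifting its cover: press the black snap tab down fully in, where it stays, and only then push the grey cover along its rails, over the tab, until it has dropped off its seat and lies flat on the lower parking ledge. Leave the bottle, the beaker and the two vials where they stand.

Things in the scene. Friction and masses are not known exactly. Their poses are not given: they have to be found in the camera images.
- unit: White filter unit fixed to the bench, 100 (x) x 270 (y) mm; origin: centre of its underside, z up. Seat (with the filter well, centre y = -78 mm): y = -135 to -30 mm, top at z = 60 mm, open at its -y end, so a finger can come down behind the cover. Guide rails, tops at z = 72 mm, run the whole length, 73 mm apart inside.
- ledge (a point): Centre of the parking ledge's surface, at unit x = 0, y = +49 mm, z = 56 mm (4 mm below the seat). The ledge runs along y from the seat's edge (unit y = -30 mm) to an end stop (unit y = +128 mm, top at z = 72 mm), between the rails. The tab stands in it next to the seat.
- cover: Loose grey cover, 70 (x) x 90 (y) x 22 (z) mm, about 0.16 kg; origin: centre of its underside, axes as the unit's. Starts on the seat, centred near unit y = -78 mm, with 1.5 mm of play at each rail; slides along the unit's +y once the tab is in. With its origin past unit y = +15 mm it is off the seat and lies flat on the ledge; at the end stop its origin is at y = +83 mm.
- tab (a joint): Travel of the snap tab in m: 0 out (blocking the cover), 0.012 fully in (flush with the ledge, against a firm stop). It moves straight down, with a steady resistance of about 3 N and no spring: it stays where it is left. The cover can pass over it from about 0.009 on.
- tab_top (a point): Centre of the top of the black snap tab, 40 (x) x 36 (y) mm, standing in the ledge right in front of the cover, at unit x = 0, y = -11 mm. Out, its top is at unit z = 68 mm, fully in at 56 mm; it moves with the tab.
- bottle: Amber glass bottle, 60 mm across, 125 mm tall, standing on the bench; leave alone. Origin: centre of its underside.
- beaker: Glass beaker, 68 mm across, 85 mm tall, standing on the bench; leave alone. Origin: centre of its underside.
- vial_a: Small glass vial with black cap, 15 mm across, 34 mm tall, standing on the bench; leave alone. Origin: centre of its underside.
- vial_b: A second vial like vial_a; leave alone.

How it is judged:
By the outcome, as a careful person would: the job done as asked, in the order asked, and still so for the second after the job is handed in, with the robot touching nothing.
It also fails if it takes over 38 s, if anything falls off the work surface, if the arm or the gripper's body presses on something with over 40 N, if the wrist force passes 120 N, or if a joint passes its speed limit or range.

## Working session

There is one attempt and no reset: what is moved stays moved. The work goes in short steps, Python scripts to look and compute and a shell command to move; the robot and the scene stay as the last step left them, time stands still between calls to the robot, and variables do not carry over. Pictures are saved under pics/ and viewed, and the job is handed in when it is done.

```bash
mkdir -p pics; ls; python3 - <<'E'
from bench import monitor,get_image,camera_params,arm
import cv2,json
for n in ["scene","top"]:
    im=get_image(n); cv2.imwrite(f"pics/{n}0.png",cv2.cvtColor(im,cv2.COLOR_RGB2BGR)); print(n,camera_params(n))
print(monitor.read_state(),arm.finger_overhang)
E
```

```text
pics
scene {'mtx': array([[429.80942034,   0.        , 283.20532232],
       [  0.        , 429.80942034, 208.19340416],
       [  0.        ,   0.        ,   1.        ]]), 'R': array([[ 0.62127991,  0.78354755,  0.0080322 ],
       [ 0.45685156, -0.3538744 , -0.81612472],
       [-0.63663013,  0.51071142, -0.57781997]]), 't': array([-0.4114497 , -0.21993507,  1.4830937 ])}
top {'mtx': array([[381.98394208,   0.        , 277.5348717 ],
       [  0.        , 381.98394208, 200.73744023],
       [  0.        ,   0.        ,   1.        ]]), 'R': array([[-0.02112099, -0.99976856, -0.00409072],
       [-0.99527421,  0.02141358, -0.09471381],
       [ 0.09477949,  0.00207094, -0.99549614]]), 't': array([0.00864609, 0.62583914, 1.13280799])}
{'time': 0.1, 'q': array([ 1.06492336e+00,  3.59460309e-01,  1.51132721e+00,  2.14698780e-05,
        1.27250223e+00, -1.15083098e-01]), 'joint_velocities': array([-7.27205882e-05, -1.28378127e-03, -1.85036304e-03, -2.68609853e-03,
       -1.33530313e-03, -7.65888430e-04]), 'joint_torque': array([-8.29326400e-04, -5.28645086e+01, -2.79352891e+01, -1.10338683e-04,
        4.90115854e-03, -3.44061880e-05]), 'ee_pos': array([0.22825179, 0.55424477, 0.24152021]), 'tool_rot': array([-3.13990914e+00, -2.15251174e-04,  2.75079628e+00]), 'ft_force': array([ 0.44782879, -0.76414795,  0.4163325 ]), 'moment': array([-0.0373568 , -0.01400652,  0.01954507]), 'grip_width': 0.08550228709943151} 0.011
```

View pics/scene0.png

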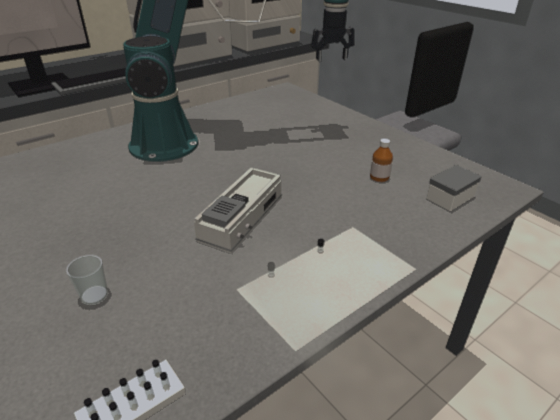

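View pics/top0.png

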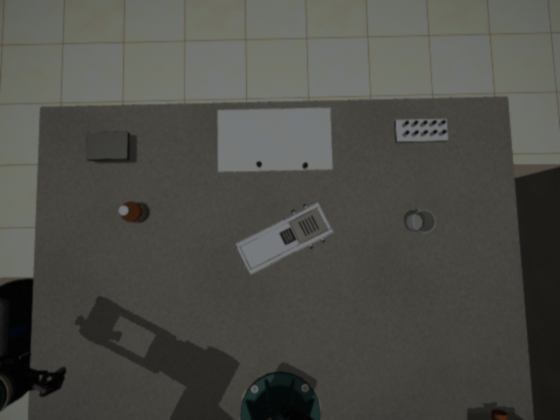

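The scene and top views show the unit near top pixel (285,238). The cover is at its upper-right end (309,225), the dark tab at (288,236), and the ledge lies towards (250,255). Bottle, beaker and vials are well clear. Next I measure the unit's outline.

```bash
cat > h.py <<'E'
import numpy as np,cv2
from bench import monitor,get_image,camera_params,arm
def ray(n,uv,z):
    p=camera_params(n);K,R,t=p["mtx"],p["R"],p["t"]
    d=R.T@np.linalg.inv(K)@np.array([uv[0],uv[1],1.]);c=-R.T@t
    return c+d*(z-c[2])/d[2]
def proj(n,X):
    p=camera_params(n);c=p["mtx"]@(p["R"]@np.array(X)+p["t"]);return c[:2]/c[2]
E
python3 - <<'E'
from h import *
im=cv2.imread("pics/top0.png");c=im[185:290,220:350]
cv2.imwrite("pics/top_crop.png",cv2.resize(c,None,fx=5.5,fy=5.5,interpolation=cv2.INTER_CUBIC))
im=cv2.imread("pics/scene0.png");c=im[155:255,180:300]
cv2.imwrite("pics/scene_crop.png",cv2.resize(c,None,fx=6,fy=6,interpolation=cv2.INTER_CUBIC))
E
```

```text
(no output)
```

View pics/top_crop.png

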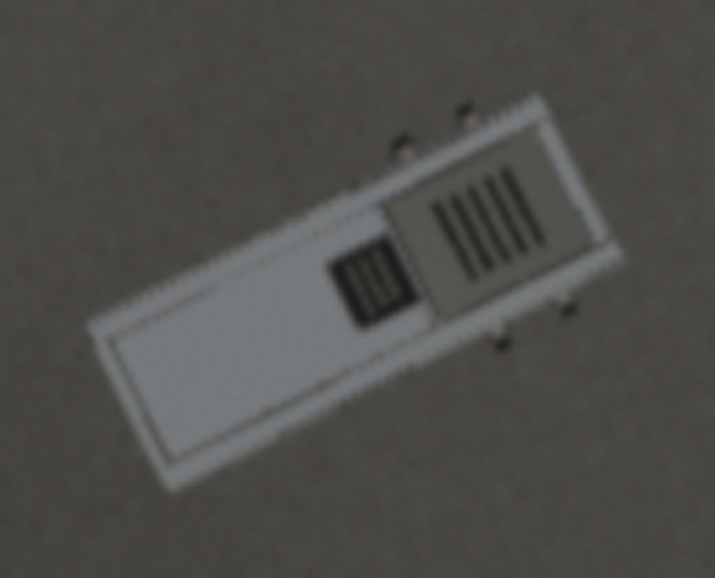

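View pics/scene_crop.png

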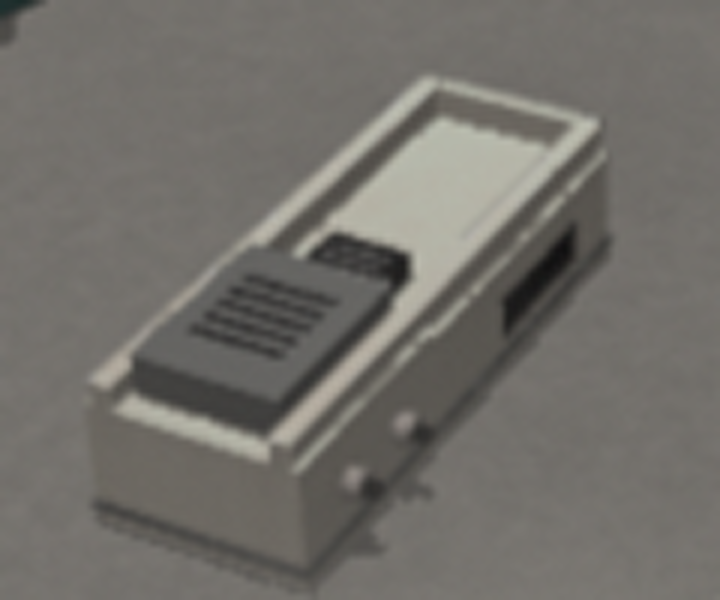

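The crop shows the unit's top outline with corners at crop pixels (540,95), (622,258), (172,490) and (92,328). The tab centre is at (373,282) and the cover centre near (492,217). I'll fit these.

```bash
python3 - <<'E'
from h import *
f=lambda u,v:(220+(u+.5)/5.5-.5,185+(v+.5)/5.5-.5)
C=[ray("top",f(*p),.072)[:2] for p in [(540,95),(622,258),(172,490),(92,328)]]
C=np.array(C);print(C.round(4));print([np.linalg.norm(C[i]-C[i-3]).round(4) for i in range(4)])
im=cv2.imread("pics/top0.png");g=im[185:290,220:350].max(2)
sat=cv2.inRange(g,95,255);sat=cv2.morphologyEx(sat,cv2.MORPH_CLOSE,np.ones((15,15)))
cs=max(cv2.findContours(sat,0,1)[0],key=cv2.contourArea)[:,0,:]+[220,185]
W=np.array([ray("top",p,.072)[:2] for p in cs],np.float32)
r=cv2.minAreaRect(W*1000);print("rect",r)
c=C.mean(0);d=(C[2]+C[3]-C[0]-C[1])/2;d/=np.linalg.norm(d)
x=np.array([d[1],-d[0]])
print("centre",c,"ydir",d,np.degrees(np.arctan2(d[1],d[0])))
tab=ray("top",f(373,282),.068)[:2];cov=ray("top",f(492,217),.082)[:2]
for n,q in(("tab",tab),("cover",cov)):print(n,q,"unit x,y",(q-c)@x,(q-c)@d)
g=lambda u,v:(180+(u+.5)/6-.5,155+(v+.5)/6-.5)
for p,z in [((430,76),.072),((605,125),.072),((90,385),.072),((300,465),.072),((362,255),.068),((265,335),.082),((315,575),0),((612,240),0)]:
    q=ray("scene",g(*p),z)[:2];print(p,q.round(4),"unit",((q-c)@x).round(4),((q-c)@d).round(4))
for n,p in (("bottle",(135,212)),("beaker",(420,221)),("va",(259,164)),("vb",(305,166))):print(n,ray("top",p,.03)[:2])
E
```

```text
[[ 0.616  -0.1226]
 [ 0.5286 -0.1632]
 [ 0.4125  0.0765]
 [ 0.4977  0.1175]]
[np.float64(0.0964), np.float64(0.2663), np.float64(0.0945), np.float64(0.2676)]
rect ((513.1475830078125, -21.398239135742188), (103.68579864501953, 270.31829833984375), 25.12760353088379)
centre [ 0.51367903 -0.02296201] ydir [-0.43898098  0.89849636] 116.03888146268297
tab [ 0.51871765 -0.0313974 ] unit x,y 0.0008242021107935951 -0.009791017611211896
cover [ 0.55133976 -0.0943642 ] unit x,y 0.0024938178321410828 -0.080686951503341
(430, 76) [0.4171 0.0783] unit -0.0423 0.1333
(605, 125) [0.5028 0.1159] unit 0.0512 0.1296
(90, 385) [ 0.5351 -0.1672] unit -0.044 -0.139
(300, 465) [ 0.6285 -0.1293] unit 0.0565 -0.146
(362, 255) [ 0.5188 -0.0282] unit 0.0023 -0.007
(265, 335) [ 0.5608 -0.1017] unit 0.0078 -0.0914
(315, 575) [ 0.6126 -0.1174] unit 0.0474 -0.1283
(612, 240) [0.4944 0.1271] unit 0.0486 0.1433
bottle [0.60080015 0.42906904]
beaker [ 0.55507934 -0.43394206]
va [0.74039855 0.04982473]
vb [ 0.73108485 -0.09121058]
```

The fit holds up. The outline measures about 267–270 × 96–103 mm against 270 × 100, and the tab is at unit y ≈ −9 against −11. The two views agree within a few mm. I take the unit centre as about (0.513, −0.022), with +y at about 115.7° (yaw ≈ 0.448). Next I move above the tab with jaws shut and the jaw axis along unit x.

```bash
python3 -m pendant '[{"jaw":1,"offset":[14.4,-29.1,-5],"turn":[0,0,-0.0366]},{"jaw":1,"offset":[14.4,-29.1,-5],"turn":[0,0,-0.0366]},{"jaw":1,"offset":[14.4,-29.1,-5],"turn":[0,0,-0.0366]},{"jaw":1,"offset":[14.4,-29.1,-5],"turn":[0,0,-0.0366]},{"jaw":1,"offset":[14.4,-29.1,-5],"turn":[0,0,-0.0366]},{"jaw":1,"offset":[14.4,-29.1,-5],"turn":[0,0,-0.0366]},{"jaw":1,"offset":[14.4,-29.1,-5],"turn":[0,0,-0.0366]},{"jaw":1,"offset":[14.4,-29.1,-5],"turn":[0,0,-0.0366]},{"jaw":1,"offset":[14.4,-29.1,-5],"turn":[0,0,-0.0366]},{"jaw":1,"offset":[14.4,-29.1,-5],"turn":[0,0,-0.0366]},{"jaw":1,"offset":[14.4,-29.1,-5],"turn":[0,0,-0.0366]},{"jaw":1,"offset":[14.4,-29.1,-5],"turn":[0,0,-0.0366]},{"jaw":1,"offset":[14.4,-29.1,-5],"turn":[0,0,-0.0366]},{"jaw":1,"offset":[14.4,-29.1,-5],"turn":[0,0,-0.0366]},{"jaw":1,"offset":[14.4,-29.1,-5],"turn":[0,0,-0.0366]},{"jaw":1,"offset":[14.4,-29.1,-5],"turn":[0,0,-0.0366]},{"jaw":1,"offset":[14.4,-29.1,-5],"turn":[0,0,-0.0366]},{"jaw":1,"offset":[14.4,-29.1,-5],"turn":[0,0,-0.0366]},{"jaw":1,"offset":[14.4,-29.1,-5],"turn":[0,0,-0.0366]},{"jaw":1,"offset":[14.4,-29.1,-5],"turn":[0,0,-0.0366]}]' 40
python3 -m pendant '[{"jaw":1,"offset":[0,0,0],"turn":[0,0,0]},{"jaw":1,"offset":[0,0,0],"turn":[0,0,0]},{"jaw":1,"offset":[0,0,0],"turn":[0,0,0]}]'
python3 - <<'E'
from h import *
for n in("wrist","scene"):cv2.imwrite(f"pics/{n}1.png",cv2.cvtColor(get_image(n),cv2.COLOR_RGB2BGR))
p=camera_params("wrist")
print(p)
print(monitor.read_state()["ft_force"])
E
```

```text
time: 1.77
ee_pos: [0.5167, -0.0288, 0.1418]
tool_rot: [-3.141, -0.0, 2.017]
ft_force: [0.3, 0.5, -0.8]
grip_width: -0.0
time: 2.02
ee_pos: [0.5157, -0.027, 0.1418]
tool_rot: [-3.14, -0.001, 2.018]
ft_force: [-0.1, -0.2, -0.3]
grip_width: -0.0
{'mtx': array([[325.1922621 ,   0.        , 275.0461155 ],
       [  0.        , 325.1922621 , 207.19080832],
       [  0.        ,   0.        ,   1.        ]]), 'R': array([[ 9.00457912e-01,  4.34943143e-01,  1.00650498e-04],
       [ 4.15483348e-01, -8.60238915e-01,  2.95571645e-01],
       [ 1.28643444e-01, -2.66108008e-01, -9.55320570e-01]]), 't': array([-0.45252851, -0.24520006,  0.2112833 ])}
[-0.42390341  0.86348116  0.42471824]
```

View pics/wrist1.png

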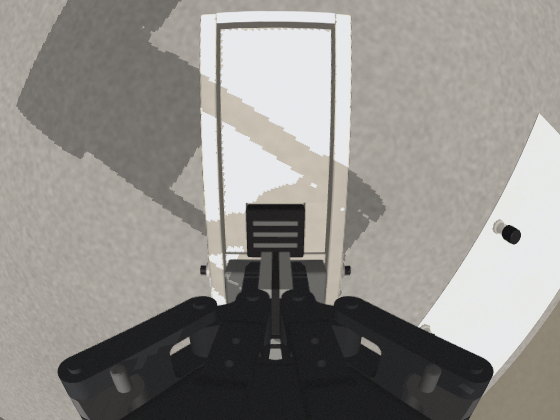

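View pics/scene1.png

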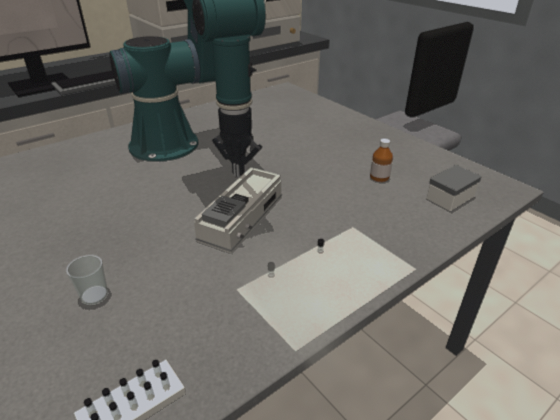

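The wrist view shows the fingers lined up with the unit. The tab's far edge is at row 205, columns 247–304, and the rails are vertical at columns 218 and 333. I check this against the wrist calibration.

```bash
cat >> h.py <<'E'
def wray(p,uv,z):
    K,R,t=p["mtx"],p["R"],p["t"]
    a=np.array([(uv[0]-K[0,2])/K[0,0],(uv[1]-K[1,2])/K[1,1]]);r=np.hypot(*a)
    d=R.T@np.append(a/r*np.sin(r),np.cos(r));c=-R.T@t
    return c+d*(z-c[2])/d[2]
E
python3 - <<'E'
from h import *
p=camera_params("wrist");c0=-p["R"].T@p["t"];print("cam",c0)
pts={"tabL":((247,205),.068),"tabR":((304,205),.068),"stopTL":((201,16),.072),"stopTR":((350,16),.072),"railL":((201,100),.072),"railR":((351,100),.072)}
Q={k:wray(p,*v)[:2] for k,v in pts.items()}
for k,q in Q.items():print(k,q.round(4))
d=np.array([-.434,.901]);x=np.array([.901,.434])
m=(Q["stopTL"]+Q["stopTR"])/2; v=Q["stopTR"]-Q["stopTL"];print(np.linalg.norm(v),"x ang",np.degrees(np.arctan2(v[1],v[0])))
print("tab w",np.linalg.norm(Q["tabR"]-Q["tabL"]),"tabcentre",(Q["tabL"]+Q["tabR"])/2-.018*d,"from stop",m-.146*d)
print("centre from stop",m-.135*d)
E
```

```text
cam [0.4821792  0.04211771 0.27436302]
tabL [ 0.4925 -0.0221]
tabR [ 0.5266 -0.0056]
stopTL [0.4137 0.0779]
stopTR [0.4972 0.1184]
railL [0.4376 0.0285]
railR [0.5216 0.0692]
0.09283133623113696 x ang 25.816593175014706
tab w 0.03788194346210963 tabcentre [ 0.51739033 -0.03007913] from stop [ 0.51882571 -0.03339293]
centre from stop [ 0.51405171 -0.02348193]
```

The wrist view agrees: the tab centre is at about (0.518, −0.031), and the TCP is 5 mm to the +y side of it, away from the cover, which is fine. I descend to just above the tab, then press in small steps.

```bash
python3 -m pendant '[{"jaw":1,"offset":[0.5,-1,-11],"turn":[0,0,0]},{"jaw":1,"offset":[0.5,-1,-11],"turn":[0,0,0]},{"jaw":1,"offset":[0,0,-11],"turn":[0,0,0]},{"jaw":1,"offset":[0,0,-11],"turn":[0,0,0]},{"jaw":1,"offset":[0,0,-10],"turn":[0,0,0]},{"jaw":1,"offset":[0,0,-4],"turn":[0,0,0]},{"jaw":1,"offset":[0,0,0],"turn":[0,0,0]},{"jaw":1,"offset":[0,0,0],"turn":[0,0,0]}]'
python3 -m pendant '[{"jaw":1,"offset":[0,0,-2],"turn":[0,0,0]},{"jaw":1,"offset":[0,0,-2],"turn":[0,0,0]},{"jaw":1,"offset":[0,0,-2],"turn":[0,0,0]},{"jaw":1,"offset":[0,0,-2],"turn":[0,0,0]},{"jaw":1,"offset":[0,0,0],"turn":[0,0,0]}]'
python3 -m pendant '[{"jaw":1,"offset":[0,0,-1.5],"turn":[0,0,0]},{"jaw":1,"offset":[0,0,-1.5],"turn":[0,0,0]},{"jaw":1,"offset":[0,0,-1.5],"turn":[0,0,0]},{"jaw":1,"offset":[0,0,0],"turn":[0,0,0]}]'
```

```text
time: 2.78
ee_pos: [0.5174, -0.0288, 0.0844]
tool_rot: [-3.141, -0.0, 2.02]
ft_force: [0.9, 0.4, -0.2]
grip_width: 0.0003
time: 3.2
ee_pos: [0.5179, -0.0293, 0.0763]
tool_rot: [3.141, 0.0, 2.019]
ft_force: [-0.4, 0.1, -0.8]
grip_width: -0.0002
time: 3.53
ee_pos: [0.5177, -0.0293, 0.0716]
tool_rot: [3.141, 0.0, 2.019]
ft_force: [1.1, -0.5, 1.0]
grip_width: 0.0002
```

```bash
python3 -m pendant '[{"jaw":1,"offset":[0,0,-1],"turn":[0,0,0]},{"jaw":1,"offset":[0,0,-1],"turn":[0,0,0]},{"jaw":1,"offset":[0,0,0],"turn":[0,0,0]}]'
python3 -m pendant '[{"jaw":1,"offset":[0,0,-1],"turn":[0,0,0]},{"jaw":1,"offset":[0,0,-1],"turn":[0,0,0]},{"jaw":1,"offset":[0,0,0],"turn":[0,0,0]}]'
python3 - <<'E'
from h import *
for n in("wrist","scene"):cv2.imwrite(f"pics/{n}2.png",cv2.cvtColor(get_image(n),cv2.COLOR_RGB2BGR))
im=cv2.imread("pics/scene2.png")[130:250,180:300];cv2.imwrite("pics/scene2c.png",cv2.resize(im,None,fx=5,fy=5,interpolation=cv2.INTER_CUBIC))
E
```

```text
time: 3.78
ee_pos: [0.5177, -0.0293, 0.0697]
tool_rot: [3.142, 0.0, 2.019]
ft_force: [1.0, -0.7, 0.3]
grip_width: -0.0002
time: 4.03
ee_pos: [0.5175, -0.0293, 0.0676]
tool_rot: [-3.141, -0.0, 2.019]
ft_force: [0.9, -0.5, 1.7]
grip_width: 0.0004
```

View pics/wrist2.png

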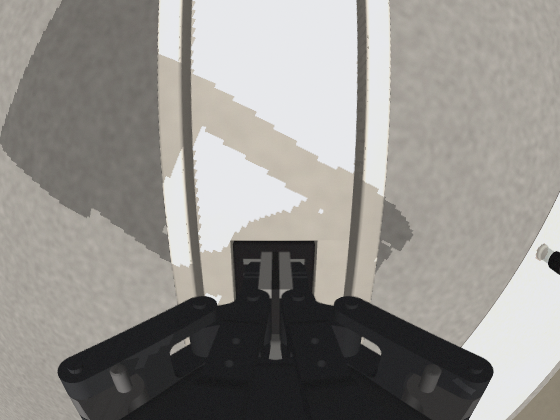

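View pics/scene2c.png

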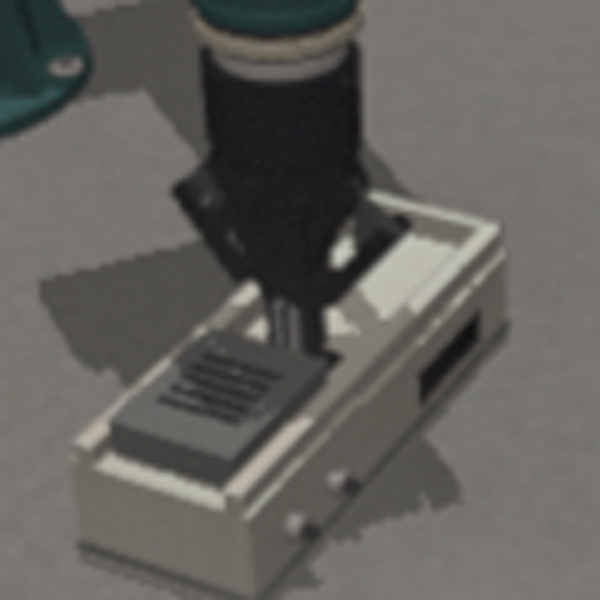

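The wrist view shows the fingertips on the tab, and the tab seems nearly flush (far edge at row 240). The force isn't conclusive, so I keep pressing until the firm stop shows up as a clear force rise.

```bash
python3 -m pendant '[{"jaw":1,"offset":[0,0,-1],"turn":[0,0,0]},{"jaw":1,"offset":[0,0,0],"turn":[0,0,0]}]'
python3 -m pendant '[{"jaw":1,"offset":[0,0,-1],"turn":[0,0,0]},{"jaw":1,"offset":[0,0,0],"turn":[0,0,0]}]'
```

```text
time: 4.3
ee_pos: [0.5174, -0.0292, 0.067]
tool_rot: [-3.141, -0.0, 2.019]
ft_force: [-0.8, -0.6, 5.4]
grip_width: 0.0002
time: 4.47
ee_pos: [0.5175, -0.0292, 0.0669]
tool_rot: [-3.142, 0.0, 2.019]
ft_force: [-3.0, 0.2, 16.0]
grip_width: -0.0004
```

The stop came at TCP z = 0.067, which puts the tip at 56 mm, exactly the flush height, with 16 N of reaction. The tab is fully in. Next I lift, go over the cover and look at the tab.

```bash
python3 -m pendant '[{"jaw":1,"offset":[0,0,5],"turn":[0,0,0]},{"jaw":1,"offset":[0,0,15],"turn":[0,0,0]},{"jaw":1,"offset":[0,0,20],"turn":[0,0,0]},{"jaw":1,"offset":[0,0,15],"turn":[0,0,0]},{"jaw":1,"offset":[8,-16,0],"turn":[0,0,0]},{"jaw":1,"offset":[9,-19.5,0],"turn":[0,0,0]},{"jaw":1,"offset":[9,-19.5,0],"turn":[0,0,0]},{"jaw":1,"offset":[9,-19.5,0],"turn":[0,0,0]},{"jaw":1,"offset":[9,-19.5,0],"turn":[0,0,0]},{"jaw":1,"offset":[9,-18,0],"turn":[0,0,0]},{"jaw":1,"offset":[8,-16,0],"turn":[0,0,0]},{"jaw":1,"offset":[0,0,0],"turn":[0,0,0]},{"jaw":1,"offset":[0,0,0],"turn":[0,0,0]}]'
python3 - <<'E'
from h import *
for n in("wrist","scene"):cv2.imwrite(f"pics/{n}3.png",cv2.cvtColor(get_image(n),cv2.COLOR_RGB2BGR))
im=cv2.imread("pics/scene3.png")[130:250,180:300];cv2.imwrite("pics/scene3c.png",cv2.resize(im,None,fx=5,fy=5,interpolation=cv2.INTER_CUBIC))
E
```

```text
time: 5.55
ee_pos: [0.5782, -0.1577, 0.1203]
tool_rot: [-3.141, -0.001, 2.017]
ft_force: [-0.7, 1.1, -1.1]
grip_width: 0.0001
```

View pics/wrist3.png

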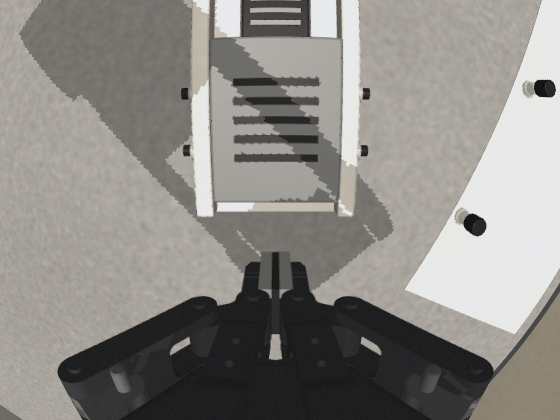

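View pics/scene3c.png

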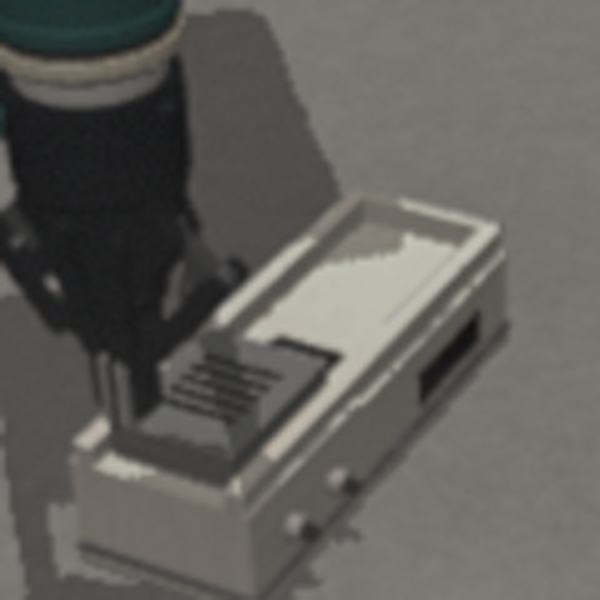

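The scene view shows the tab flush with the ledge. In the wrist view the cover's near edge is at row 202, columns 211–342, and the fingers stand behind it. I check that gap.

```bash
python3 - <<'E'
from h import *
p=camera_params("wrist");c=np.array([.5135,-.0225]);d=np.array([-.434,.901]);x=np.array([.901,.434])
for k,uv,z in (("covL",(211,202),.082),("covR",(342,202),.082),("unitL",(197,215),.072),("unitR",(354,215),.072),("covfrontL",(211,38),.082),("covfrontR",(342,38),.082)):
    q=wray(p,uv,z)[:2]-c;print(k,(q@x).round(4),(q@d).round(4))
q=np.array([.5782,-.1577])-c;print("tcp",q@x,q@d)
E
```

```text
covL -0.0363 -0.1219
covR 0.0362 -0.1219
unitL -0.0475 -0.1329
unitR 0.0463 -0.1329
covfrontL -0.0342 -0.0328
covfrontR 0.034 -0.0327
tcp -0.0003820999999999247 -0.14989500000000006
```

Measured edges are −122 and −33 mm for the cover and −133 for the unit end, as expected. The TCP is at unit (0, −150), so I descend behind the cover and start a slow push.

```bash
python3 -m pendant '[{"jaw":1,"offset":[0,0,-10],"turn":[0,0,0]},{"jaw":1,"offset":[0,0,-12],"turn":[0,0,0]},{"jaw":1,"offset":[0,0,-12],"turn":[0,0,0]},{"jaw":1,"offset":[0,0,-10],"turn":[0,0,0]},{"jaw":1,"offset":[0,0,0],"turn":[0,0,0]},{"jaw":1,"offset":[0,0,0],"turn":[0,0,0]}]'
python3 -m pendant '[{"jaw":1,"offset":[-2.6,5.4,0],"turn":[0,0,0]},{"jaw":1,"offset":[-2.6,5.4,0],"turn":[0,0,0]},{"jaw":1,"offset":[-1.3,2.7,0],"turn":[0,0,0]},{"jaw":1,"offset":[-1.3,2.7,0],"turn":[0,0,0]},{"jaw":1,"offset":[-1.3,2.7,0],"turn":[0,0,0]},{"jaw":1,"offset":[-1.3,2.7,0],"turn":[0,0,0]},{"jaw":1,"offset":[-1.3,2.7,0],"turn":[0,0,0]},{"jaw":1,"offset":[-1.3,2.7,0],"turn":[0,0,0]},{"jaw":1,"offset":[-1.3,2.7,0],"turn":[0,0,0]},{"jaw":1,"offset":[-1.3,2.7,0],"turn":[0,0,0]}]'
python3 - <<'E'
from h import *
for n in("wrist",):cv2.imwrite(f"pics/{n}4.png",cv2.cvtColor(get_image(n),cv2.COLOR_RGB2BGR))
E
```

```text
time: 6.15
ee_pos: [0.5776, -0.1567, 0.0754]
tool_rot: [-3.14, -0.002, 2.019]
ft_force: [-0.1, -0.4, 0.6]
grip_width: -0.0
time: 6.98
ee_pos: [0.563, -0.1247, 0.0769]
tool_rot: [3.142, 0.0, 2.019]
ft_force: [0.4, -1.0, 0.7]
grip_width: 0.0
```

View pics/wrist4.png

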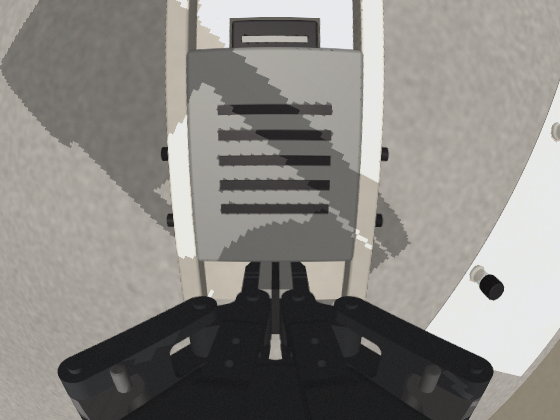

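The cover is sliding straight (near edge at row 262) with its front passing over the tab at row 50, and the force is about 1 N. I continue.

```bash
python3 -m pendant '[{"jaw":1,"offset":[-2.2,4.5,0],"turn":[0,0,0]},{"jaw":1,"offset":[-2.2,4.5,0],"turn":[0,0,0]},{"jaw":1,"offset":[-2.2,4.5,0],"turn":[0,0,0]},{"jaw":1,"offset":[-2.2,4.5,0],"turn":[0,0,0]},{"jaw":1,"offset":[-2.2,4.5,0],"turn":[0,0,0]},{"jaw":1,"offset":[-2.2,4.5,0],"turn":[0,0,0]},{"jaw":1,"offset":[-2.2,4.5,0],"turn":[0,0,0]},{"jaw":1,"offset":[-2.2,4.5,0],"turn":[0,0,0]},{"jaw":1,"offset":[-2.2,4.5,0],"turn":[0,0,0]},{"jaw":1,"offset":[-2.2,4.5,0],"turn":[0,0,0]},{"jaw":1,"offset":[-2.2,4.5,0],"turn":[0,0,0]},{"jaw":1,"offset":[-2.2,4.5,0],"turn":[0,0,0]}]'
python3 -m pendant '[{"jaw":1,"offset":[-2.2,4.5,0],"turn":[0,0,0]},{"jaw":1,"offset":[-2.2,4.5,0],"turn":[0,0,0]},{"jaw":1,"offset":[-2.2,4.5,0],"turn":[0,0,0]},{"jaw":1,"offset":[-2.2,4.5,0],"turn":[0,0,0]},{"jaw":1,"offset":[-2.2,4.5,0],"turn":[0,0,0]},{"jaw":1,"offset":[-2.2,4.5,0],"turn":[0,0,0]},{"jaw":1,"offset":[-1.3,2.7,0],"turn":[0,0,0]},{"jaw":1,"offset":[-1.3,2.7,0],"turn":[0,0,0]},{"jaw":1,"offset":[-1.3,2.7,0],"turn":[0,0,0]},{"jaw":1,"offset":[0,0,0],"turn":[0,0,0]}]'
python3 - <<'E'
from h import *
for n in("wrist","scene"):cv2.imwrite(f"pics/{n}5.png",cv2.cvtColor(get_image(n),cv2.COLOR_RGB2BGR))
E
```

```text
time: 8.03
ee_pos: [0.5361, -0.0703, 0.0767]
tool_rot: [-3.141, -0.0, 2.019]
ft_force: [0.5, -0.5, -0.2]
grip_width: -0.0001
time: 8.87
ee_pos: [0.5191, -0.0353, 0.0768]
tool_rot: [-3.141, -0.0, 2.019]
ft_force: [-0.9, 0.1, -0.2]
grip_width: 0.0001
```

View pics/wrist5.png

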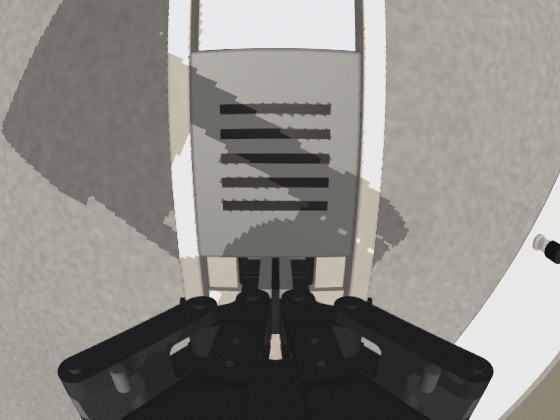

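The cover has moved fully past the seat edge and stands straight (rows 50–257). The TCP is at unit y ≈ −14, so the cover origin is at about +42. I back off, then lift clear to verify.

```bash
python3 -m pendant '[{"jaw":1,"offset":[2.2,-4.5,0],"turn":[0,0,0]},{"jaw":1,"offset":[4.4,-9,0],"turn":[0,0,0]},{"jaw":1,"offset":[4.4,-9,0],"turn":[0,0,0]},{"jaw":1,"offset":[4.4,-9,5],"turn":[0,0,0]},{"jaw":1,"offset":[4,-9,15],"turn":[0,0,0]},{"jaw":1,"offset":[4,-9,25],"turn":[0,0,0]},{"jaw":1,"offset":[4,-9,30],"turn":[0,0,0]},{"jaw":1,"offset":[4,-9,30],"turn":[0,0,0]},{"jaw":1,"offset":[4,-9,20],"turn":[0,0,0]},{"jaw":1,"offset":[0,-10,10],"turn":[0,0,0]},{"jaw":1,"offset":[0,-10,5],"turn":[0,0,0]},{"jaw":1,"offset":[0,0,0],"turn":[0,0,0]},{"jaw":1,"offset":[0,0,0],"turn":[0,0,0]}]'
python3 - <<'E'
from h import *
for n in("wrist","scene","top"):cv2.imwrite(f"pics/{n}6.png",cv2.cvtColor(get_image(n),cv2.COLOR_RGB2BGR))
im=cv2.imread("pics/scene6.png")[130:250,180:300];cv2.imwrite("pics/scene6c.png",cv2.resize(im,None,fx=5,fy=5,interpolation=cv2.INTER_CUBIC))
print({k:v for k,v in camera_params("wrist").items() if k!="mtx"})
E
```

```text
time: 10.05
ee_pos: [0.5539, -0.1328, 0.2156]
tool_rot: [-3.14, -0.002, 2.017]
ft_force: [-0.4, -0.0, 0.1]
grip_width: -0.0003
{'R': array([[ 0.9009365 ,  0.43394882, -0.00135861],
       [ 0.41514759, -0.86098252,  0.2938734 ],
       [ 0.12635628, -0.2653253 , -0.95584339]]), 't': array([-0.44101673, -0.37268453,  0.24952176])}
```

View pics/wrist6.png

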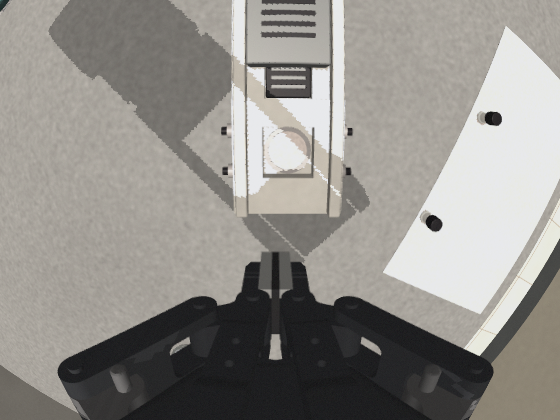

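View pics/scene6c.png

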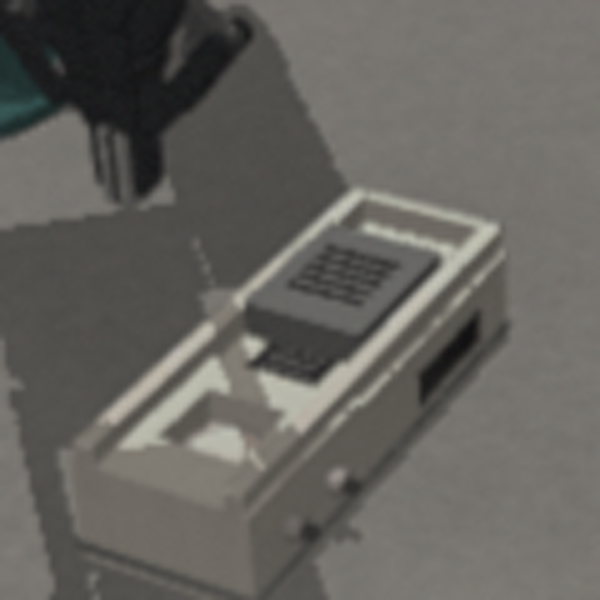

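View pics/top6.png

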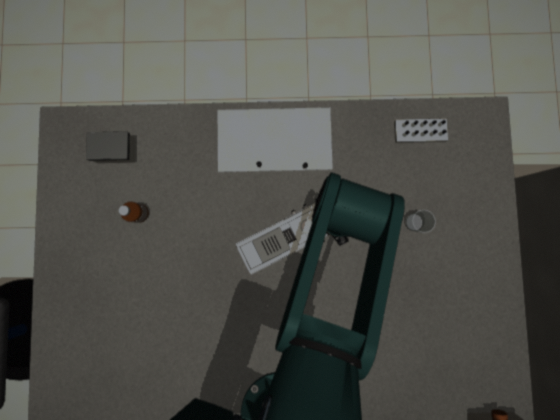

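The well is exposed, the tab is flush and the cover lies between the rails past it. Bottle, beaker and vials are at their original pixels. One last measurement of the cover:

```bash
python3 - <<'E'
from h import *
p=camera_params("wrist");c=np.array([.5135,-.0225]);d=np.array([-.434,.901]);x=np.array([.901,.434])
for z in(.078,.082):
  for k,uv in (("covL",(247,64)),("covR",(331,66))):
    q=wray(p,uv,z)[:2]-c;print(z,k,(q@x).round(4),(q@d).round(4))
f=lambda u,v:(180+(u+.5)/5-.5,130+(v+.5)/5-.5)
A=[(335,225),(442,258),(345,342),(247,300)]
for z in(.078,.082):
  Q=np.array([ray("scene",f(*a),z)[:2]-c for a in A]);print(z,"scene corners",np.c_[Q@x,Q@d].round(4).tolist(),"mean",(Q@d).mean())
for z in (.056,.068):
  print("tab far-edge-of-width",z,np.linalg.norm(wray(p,(265,97),z)-wray(p,(312,97),z)))
a,b=(cv2.imread(f"pics/top{i}.png").astype(int) for i in(0,6))
for n,(u,v) in dict(bottle=(131,211),va=(259,164),vb=(305,166),beaker=(418,220)).items():
  print(n,abs(a-b)[v-10:v+11,u-12:u+13].mean().round(2))
E
```

```text
0.078 covL -0.0345 -0.001
0.078 covR 0.034 -0.0018
0.082 covL -0.0342 -0.0015
0.082 covR 0.0333 -0.0024
0.078 scene corners [[-0.0295, 0.083], [0.0384, 0.0788], [0.0319, -0.014], [-0.0325, -0.0028]] mean 0.03624152973929544
0.082 scene corners [[-0.026, 0.0772], [0.0415, 0.0731], [0.035, -0.0191], [-0.029, -0.008]] mean 0.03080310867743461
tab far-edge-of-width 0.056 0.04148646784071305
tab far-edge-of-width 0.068 0.03977819010265912
bottle 5.98
va 11.61
vb 10.93
beaker 7.49
```

```bash
python3 - <<'E'
from h import *
a,b=(cv2.imread(f"pics/top{i}.png",0) for i in(0,6))
for n,(u,v) in dict(bottle=(131,211),va=(259,164),vb=(305,166),beaker=(418,220)).items():
  t=a[v-8:v+9,u-8:u+9];r=cv2.matchTemplate(b[v-16:v+17,u-16:u+17],t,cv2.TM_CCOEFF_NORMED);_,m,_,l=cv2.minMaxLoc(r)
  print(n,"shift",l[0]-8,l[1]-8,round(m,3))
p=camera_params("wrist");c=np.array([.5135,-.0225]);d=np.array([-.434,.901])
for z in(.056,.068):print("tab near edge y",z,((wray(p,(288,97),z)[:2]-c)@d).round(4))
from bench import arm
arm.close_job()
print(monitor.read_state()["time"])
E
```

```text
bottle shift 0 0 0.999
va shift 0 0 0.999
vb shift 0 0 0.999
beaker shift 0 0 0.999
tab near edge y 0.056 -0.0279
tab near edge y 0.068 -0.0284
the job is handed in; nothing more can be done
the job is handed in; nothing more can be done
```

The filter unit is open and the job is handed in at about 10 s of the 38 s allowed. I pressed the snap tab down with shut fingers, then pushed the cover along its rails from behind without gripping or lifting it.

- **Tab:** It met its stop at TCP z = 0.067 m, so the fingertips were at 56 mm, the flush height, with 16 N of reaction. It looked flush in the scene view afterwards. The last wrist-view measurements could not tell tab-in from tab-out.
- **Cover:** It moved with readings of about 1 N. Its rear edge is at unit y ≈ −1.5 mm, so its origin is at about +43 mm, past the +15 mm needed. The rougher scene-view corners gave +36 mm, 7 mm less but still well clear. It lies square between the rails, looks flat, and the filter well is exposed. I did not measure its height directly.
- **Bottle, beaker, vials:** None has shifted in the top view (0 px, match 0.999). An earlier raw image difference was not zero there, which I put down to lighting.
- **Arm:** The gripper is clear of everything, with about 0 N at the wrist.

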